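# Cap the last bare ball stud in the terminal box

### The job

Raise the clear cover of the terminal box to about 75 degrees and let go, so that its stiff hinge holds it there; never swing it past upright towards the cartons behind. Then take the larger of the two loose black snap caps and press it, mouth down, onto the one bare ball stud in the box: keep pressing after the click until it is fully home, and finish still holding the cap and pressing it firmly down. Leave all the other things on the bench where they are.

Things in the scene. Friction and masses are not known exactly. Their poses are not given: they have to be found in the camera images.
- box: Grey plastic terminal box fixed to the bench: 200 mm deep (its x), 260 mm wide (its y), rim 88 mm above the bench. Origin at the centre of its underside, x pointing from its front (handle side, nearest the robot) to its hinge side. Inside, three ball studs stand 70 mm apart along its y, 40 mm in front of its centre; two already carry caps like the loose one, any one of the three is bare.
- cover (a joint): Angle of the clear grey-framed cover, 200 x 260 x 8 mm, 0.32 kg, hinged along the box's far top edge: 0 closed, grows as it is raised, 1.57 upright, stops at 2.7. It starts closed or ajar by up to 0.2. The hinge is stiff (0.55 N m of friction) and holds the cover wherever it is left; about 4 to 5 N upwards at the handle lifts it.
- cover_handle (a point): Middle of the handle's bar: a steel bail on the cover's front edge, its bar round, 10 mm thick, 100 mm long, parallel to the box's y, 38 mm in front of the cover's edge (cover closed: 33 mm free between bar and box front, bar 93 mm above the bench). It swings with the cover, 238 mm from the hinge line, and can turn in a grip.
- cover_hinge (a point): Middle of the cover's hinge line, 89 mm above the bench; the line is parallel to the box's y.
- ball (a point): Centre of the bare ball stud in the box: plated steel ball of 25 mm diameter on a 14 mm neck, 48 mm above the bench, over a copper bar whose top is 26 mm above the bench. The neighbouring capped studs stand 70 or 140 mm away along the box's y, their tops 78 mm above the bench.
- bare_pole: The copper bar, 165 x 30 x 5 mm, and its supports that carry the bare ball; fixed in the box. Origin on the box floor, 5 mm above the bench, 40 mm behind the ball; x as the box's.
- cap_center (a point): Centre, half-way up, of the loose snap cap to be fitted: black plastic cylinder, 40 mm diameter, 42 mm high, ribbed near the top, about 40 g, standing mouth down on the bench. z points to its closed top. Rigid outside: it may be gripped anywhere round it. Fully home on the ball, this centre is 9 mm above the ball's centre.
- cap_stop: The stop face inside that cap, origin at its centre, 24.5 mm above the cap's lower edge. Below it four spring fingers carry beads that meet the ball when the cap's centre is 26 mm above the ball's; the push rises to 8 to 15 N, drops when the beads pass the ball's middle (17.5 mm), the cap is then drawn down by up to 15 N, and at 9 mm the stop meets the ball and the push rises again.
- small_cap: Bystander: a smaller black cap of the same form, 32 mm diameter, 32 mm high, too small for this ball. Origin at the centre of its underside.
- fuse_carrier: Bystander: white ceramic screw-in fuse carrier, 35 mm diameter, 46 mm high. Origin at the centre of its underside. It, the small cap and the cap to be fitted stand in any order on the left of the bench.
- nh_fuse: Bystander: white ceramic blade fuse, 78 x 30 x 46 mm. Origin at the centre of its underside.
- spanner: Bystander: steel spanner 170 mm long, lying flat.
- carton_a: Bystander: brown carton 85 x 110 x 130 mm high behind the box. Origin at the centre of its underside.
- carton_b: Bystander: white carton 75 x 80 x 90 mm high behind the box. Origin at the centre of its underside.
- terminal_tray: Bystander: cardboard tray 120 x 160 x 30 mm full of ceramic terminal blocks. Origin at the centre of its underside.

How it is judged (in metres and radians):
On the way, in this order (a step that is already met when the one before it is completed fails the run):
1. the cover stands by itself at 63 to 87 degrees, let go by the robot (value of joint cover between 1.1 and 1.52 rad and contact force between each of the arm, the fingers and cover below 0.1 N), for 0.3 s.
2. the cap has snapped fully home on the ball and is still being pressed down (z of cap_center in the frame of ball below 0.0115 m and horizontal distance between cap_center and ball below 0.004 m and contact force between cap_stop and bare_pole above 5 N and contact force between the fingers and cap above 3 N), for 0.5 s.
At the end, for the whole second after the job is handed in: The cover stands at 75 degrees, give or take 12. The cap is fully home on the ball (within 2.5 mm, centred within 4 mm, upright within 7 degrees), the fingers still hold it, and its stop face is pressed down on the ball with more than 5 N (all of step 2 and value of joint cover between 1.1 and 1.52 rad and z of cap_center in the frame of ball above 0.004 m and angle between cap_center's own z axis and vertical below 0.12 rad); the arm keeps its last pose, push and grip.
It fails at once if the cover is swung past upright towards the cartons (value of joint cover above 1.75 rad).
It fails at once if a bystander is moved by more than 30 mm (distance of any of small_cap, fuse_carrier, nh_fuse, spanner, carton_a, carton_b, terminal_tray from where it was at the start of the episode above 0.03 m).
It also fails if it takes over 72 s, if anything falls off the work surface, if the arm or the gripper's body presses on something with over 40 N, if the wrist force passes 120 N, or if a joint passes its speed limit or range.

### The arm

A 7-joint arm with a two-finger parallel gripper is mounted at the origin on the work surface. World frame = base frame: x ahead of the robot, y to its left, z up, the work surface at z = 0. Lengths are in mm, angles in rad, forces in N, time in s.
With the tool pointing down it reaches from about 350 to 900 mm from the base axis. Payload 7.2 kg.
Tool frame: the origin (TCP) lies midway between the tips of the shut fingers; the grasp point (between the pads) lies 19 mm behind it (bot.grip_depth is the distance from the TCP to the grasp point, in mm); z points along the fingers, y is the direction in which the jaws open and shut (so a half turn about z gives the same grasp; the last joint's range is limited). The gripper opens to 85 mm and grips with 20 to 120 N. Pads are 22 mm wide; open, the fingers measure 114 mm over their backs; the gripper's body (76 mm by 85 mm) begins 54 mm behind the grasp point. The pads swing forward as they close: fully open they stand 13 mm farther back than shut.
Start: joints at [1.179, 0.411, -0.013, 1.596, 0.006, 1.134, -0.082], TCP at [198.845, -592.528, 231.297] pointing down, gripper open.
Joint ranges: [-2.95, 2.95], [-0.29, 1.99], [-1.47, 1.44], [0.14, 2.54], [-1.03, 4.17], [0.13, 1.85], [-2.86, 2.86]. Speed limits (rad/s): [2.39, 2.39, 3.01, 3.01, 3.14, 3.14, 3.14].

### API

Orientations are given as [roll, pitch, yaw] about the fixed x, y, z axes, in that order (R = Rz(yaw) Ry(pitch) Rx(roll)).
In Python, from bench import telemetry, viewer, workorder, bot gives the robot as it stands.
- The arm moves only by the tool servo_tool, never from a script. Its argument "series" is a list of rows, each a list of 2 entries, a list of its own where there are three numbers: the shift along the tool's x, y, z in cm, then the turn about the tool's z in degrees. In form: [[[dx, dy, dz], yaw], ...]. A call has exactly 10 rows; each row is the pose to reach, as a shift and turn from the pose measured when the call began, along the tool's axes at that moment; what a row does not reach only later rows make up. A row lasts 1/10 s, in which the tool goes at most 50 mm and 8.59 degrees, less where a joint would pass 70% of its speed; a pose out of reach is approached as far as the arm can. A call with a gripper value outside its range is refused whole. "hand" is the finger opening in cm, from 0 to 8.54, set as the call begins (left out, the last holds). The fingers move at their own pace and stop on an object; "squeeze" is the grip in N (left out, the last holds). Time passes only in rows, so rows that repeat a pose let the fingers close, or fill a call up. It gives the time, the measured TCP pose, the force and the opening at its end, in the units of the state.
- telemetry.state(): the state, without advancing time (a new reading comes with each control period).
- viewer.get_image(name): name is "scene" or "top" or "wrist"; returns the picture (420x560x3 uint8, blue, green, red); there is no depth.
- viewer.camera_info(name): a dict with "intrinsics" (3x3 intrinsics, pixels), "extrinsics" (4x4, takes a point from camera to world coordinates); the wrist camera has in their place "mount" (4x4, takes a point from camera to tool coordinates, whose origin is the TCP and whose axes are the flange's). Camera axes: x right, y down, z forward; pixel columns grow to the right and rows downward; lengths in mm; the calibration is good to about 2 mm. A picture is of the moment at which its call begins: read the wrist's pose just before it. camera_info takes no time and is no camera call.
- workorder.finish_job(): hands the job in, once; it reports no verdict.
The state is a dict: "t": time; "joint_pos": joint angles; "joint_vel": joint speeds; "effort": joint torques, N m; "ee_pos": TCP position; "eef_rot": TCP orientation; "force": force on the tool from outside, world axes, zero at the start; "torque": the same for the moment, N m; "gripper_width": opening from 0.0 (shut) to 1.0 (fully open).
Only numpy, scipy, OpenCV 4.12 (cv2) and the standard library are available. Lean on these libraries where they do the work, as an engineer would, in place of code of your own. Each camera call takes 0.05 s, during which the arm holds its last target. There are 200 camera calls.

## Working session

There is one attempt and no reset: what is moved stays moved. The work goes in short steps, Python scripts to look and compute and a tool call to move; the robot and the scene stay as the last step left them, time stands still between calls to the robot, and variables do not carry over. Pictures are saved under pics/ and viewed, about 8 in all and at most 12, crops included, and the job is handed in when it is done.

Besides the shell and the picture viewer there is one more tool, called after ">>>" as name(argument=value, ...) on one line, values as JSON. servo_tool: Moves the arm, as the interface text tells. Its arguments: {"type":"object","properties":{"series":{"type":"array","items":{"type":"array"}},"hand":{"type":"number"},"squeeze":{"type":"number"}},"required":["series"]}

```bash
ls; mkdir -p pics
python3 - <<'E'
from bench import telemetry, viewer, workorder, bot
import cv2,numpy as np
np.set_printoptions(precision=3,suppress=True)
s=telemetry.state();print({k:s[k] for k in('t','ee_pos','eef_rot','force','gripper_width')},bot.grip_depth)
a=viewer.get_image("scene");b=viewer.get_image("top");
cv2.imwrite("pics/scene.png",a);cv2.imwrite("pics/top.png",b)
for n in("scene","top","wrist"):
  print(n,viewer.camera_info(n))
E
```

```text
pics
{'t': 0.0, 'ee_pos': array([ 198.646, -592.057,  230.427]), 'eef_rot': array([-3.14 ,  0.   ,  0.324]), 'force': array([ 0.216, -0.35 ,  0.218]), 'gripper_width': 1.0042555950811654} 18.700000000000003
scene {'intrinsics': array([[443.676,   0.   , 282.365],
       [  0.   , 443.676, 202.893],
       [  0.   ,   0.   ,   1.   ]]), 'extrinsics': array([[  -0.769,    0.407,   -0.493, 1169.144],
       [   0.639,    0.511,   -0.575,  651.185],
       [   0.018,   -0.757,   -0.653,  842.398],
       [   0.   ,    0.   ,    0.   ,    1.   ]])}
top {'intrinsics': array([[392.098,   0.   , 280.766],
       [  0.   , 392.098, 213.054],
       [  0.   ,   0.   ,   1.   ]]), 'extrinsics': array([[   0.021,   -0.984,    0.175,  415.378],
       [  -1.   ,   -0.02 ,    0.005,   -2.686],
       [  -0.001,   -0.175,   -0.985, 1225.973],
       [   0.   ,    0.   ,    0.   ,    1.   ]])}
wrist {'intrinsics': array([[336.681,   0.   , 283.763],
       [  0.   , 336.681, 206.803],
       [  0.   ,   0.   ,   1.   ]]), 'mount': array([[   0.001,   -0.946,   -0.323,   83.428],
       [   1.   ,    0.001,    0.001,   -0.215],
       [  -0.001,   -0.323,    0.946, -142.601],
       [   0.   ,    0.   ,    0.   ,    1.   ]])}
```

View pics/top.png

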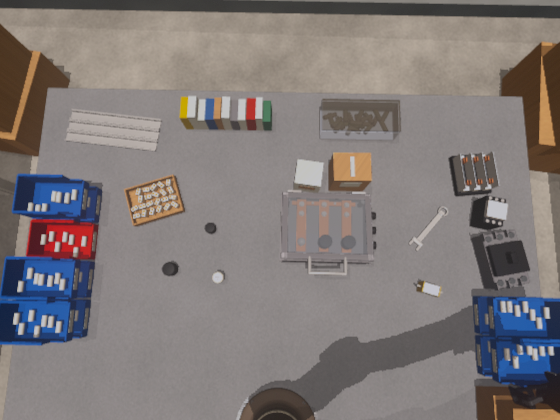

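View pics/scene.png

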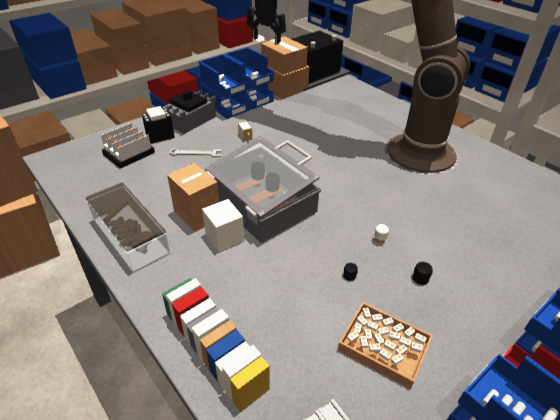

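The scene shows the box with its cover nearly closed at top (327,228), handle bar at about (328,267). The large cap is at top (170,269) and scene (423,272), and the small cap at (210,228). The bare stud seems to be the left one in the top view, at about (301,241). I'll enlarge the box in both views.

```bash
cat > h.py <<'E'
import numpy as np, cv2
from bench import telemetry, viewer, workorder, bot
from scipy.spatial.transform import Rotation as R
np.set_printoptions(precision=1,suppress=True)
def ray(cam,p,T=None):
    i=viewer.camera_info(cam); K=i['intrinsics']; E=i['extrinsics'] if T is None else T@i['mount']
    d=E[:3,:3]@np.linalg.solve(K,[p[0],p[1],1.]); return E[:3,3],d/np.linalg.norm(d)
def plane(cam,p,z,T=None):
    o,d=ray(cam,p,T); return o+d*(z-o[2])/d[2]
def tri(*rays):
    A=sum(np.eye(3)-np.outer(d,d) for o,d in rays); b=sum((np.eye(3)-np.outer(d,d))@o for o,d in rays)
    x=np.linalg.solve(A,b); return x,[np.linalg.norm(np.cross(x-o,d)) for o,d in rays]
def pose():
    s=telemetry.state(); T=np.eye(4); T[:3,:3]=R.from_euler('xyz',s['eef_rot']).as_matrix(); T[:3,3]=s['ee_pos']; return T,s
def proj(cam,X,T=None):
    i=viewer.camera_info(cam); E=i['extrinsics'] if T is None else T@i['mount']
    c=i['intrinsics']@(np.linalg.inv(E)@np.append(X,1))[:3]; return c[:2]/c[2]
E
python3 - <<'E'
from h import *
a=cv2.imread("pics/scene.png");b=cv2.imread("pics/top.png")
A=cv2.resize(a[130:240,200:330],None,fx=4,fy=4,interpolation=cv2.INTER_CUBIC)
B=cv2.resize(b[185:285,272:382],None,fx=4,fy=4,interpolation=cv2.INTER_CUBIC)
B=cv2.copyMakeBorder(B,0,40,0,0,0); 
M=np.hstack([cv2.resize(A,(400,338)),cv2.resize(B,(400,400))[:338]]) if 0 else None
cv2.imwrite("pics/sc.png",A);cv2.imwrite("pics/tc.png",B)
for n,im,boxs in(("top",b,[(150,255,190,285),(200,215,222,240)]),("scene",a,[(405,255,445,290),(338,258,365,285)])):
  for x0,y0,x1,y1 in boxs:
    m=(im[y0:y1,x0:x1].max(2)<50).astype(np.uint8)
    c=max(cv2.findContours(m,0,1)[0],key=cv2.contourArea); x,y,w,h=cv2.boundingRect(c)
    print(n,x+x0,y+y0,w,h,(np.array(cv2.moments(c)['m10'])/cv2.moments(c)['m00']+x0,cv2.moments(c)['m01']/cv2.moments(c)['m00']+y0))
for p in[(170,269),(210,228)]: print(plane("top",p,21))
for p in[(423,272),(350,271)]: print(plane("scene",p,21))
print(plane("top",(328,267),95),plane("scene",(295,149),95))
E
```

```text
top 175 271 2 2 (np.float64(175.33333333333334), 271.3333333333333)Traceback (most recent call last):
  File "<stdin>", line 11, in <module>
ValueError: max() iterable argument is empty
```

View pics/sc.png

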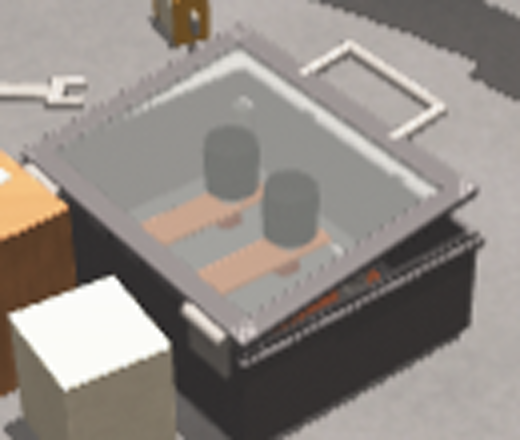

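View pics/tc.png

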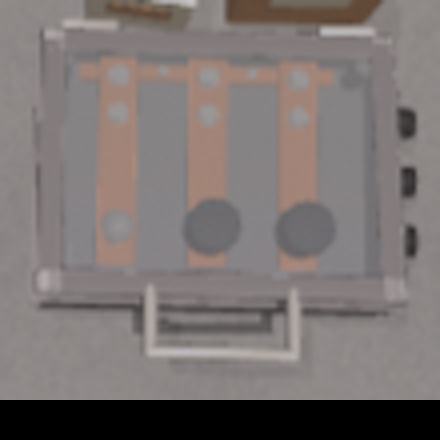

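The enlargements show the cover ajar. The handle bar ends are at top (309.5,273.5)/(346,274) and scene (310.5,156.8)/(287.5,140.8). The bare ball is seen through the cover at top (301,241.5).

Run:
```python
from h import *
a=cv2.imread("pics/scene.png");b=cv2.imread("pics/top.png")
for n,im,boxs in(("top",b,[(155,255,190,285),(200,215,222,240)]),("scene",a,[(405,255,445,290),(338,258,365,285)])):
  for x0,y0,x1,y1 in boxs:
    g=cv2.cvtColor(im[y0:y1,x0:x1],6); t,m=cv2.threshold(g,0,255,9)
    c=max(cv2.findContours(m,0,1)[0],key=cv2.contourArea); x,y,w,h=cv2.boundingRect(c);M=cv2.moments(c)
    print(n,t,x+x0,y+y0,w,h,M['m10']/M['m00']+x0,M['m01']/M['m00']+y0, plane(n,(M['m10']/M['m00']+x0,M['m01']/M['m00']+y0),21))
o=-.375
L=tri(ray("top",(309.6+o,273.6+o)),ray("scene",(310.5+o,156.8+o)))
Rr=tri(ray("top",(345.7+o,274+o)),ray("scene",(287.5+o,140.8+o)))
print("bar",L,Rr,np.linalg.norm(L[0]-Rr[0]))
m=(L[0]+Rr[0])/2; d=L[0]-Rr[0]; print(m,np.degrees(np.arctan2(-d[0],d[1])))
# hinge-side box corners and cover corners (front-left = y+)
FL=tri(ray("top",(272+45/4+o,185+279/4+o)),ray("scene",(200+470/4+o,130+188/4+o)))
print("front corner",FL)
BL=tri(ray("top",(272+50/4+o,185+33/4+o)),ray("scene",(200+247/4+o,130+330/4+o)))
print("back corner",BL)
print("ball@48",plane("top",(272+117/4+o,185+226/4+o),48))
T,s=pose();print(T,R.from_matrix(T[:3,:3]).as_euler('xyz'))
```

```text
top 100.0 162 261 17 15 169.99425287356323 268.27681992337165 [451.9 337.2  21. ]
top 96.0 205 223 12 11 210.24493554327807 227.85819521178638 [578.6 221.   21. ]
scene 97.0 411 262 22 24 421.58567415730334 273.56928838951313 [453.1 337.   21. ]
scene 96.0 342 263 16 19 349.8026208026208 271.8632268632269 [584.5 224.3  21. ]
bar (array([443.6, -79.9, 131.5]), [np.float64(0.8530975499645953), np.float64(0.8530975499646484)]) (array([ 444.5, -178.9,  134.5]), [np.float64(0.7846811437796701), np.float64(0.7846811437794621)]) 99.08385135631872
[ 444.1 -129.4  133. ] 0.5041362282697054
front corner (array([492. ,  -3.8, 129.5]), [np.float64(2.259892709352785), np.float64(2.2598927093527488)])
back corner (array([675.1,  -5.5, 104.1]), [np.float64(0.22494305338849943), np.float64(0.2249430533885509)])
ball@48 [540.3 -59.1  48. ]
[[   0.9    0.3   -0.   198.7]
 [   0.3   -0.9    0.  -592.1]
 [  -0.    -0.    -1.   230.5]
 [   0.     0.     0.     1. ]] [-3.1  0.   0.3]
```

>>> servo_tool(series=[[[38,-36,0],-71.4],[[38,-36,0],-71.4],[[38,-36,0],-71.4],[[38,-36,0],-71.4],[[38,-36,0],-71.4],[[38,-36,0],-71.4],[[38,-36,0],-71.4],[[38,-36,0],-71.4],[[38,-36,0],-71.4],[[38,-36,0],-71.4]], hand=3.6)

```text
t: 1.1
ee_pos: [433.6, -149.1, 231.1]
eef_rot: [-3.141, -0.001, 1.571]
force: [1.3, -0.2, 0.2]
gripper_width: 0.424
```

>>> servo_tool(series=[[[2,1.05,2],0],[[2,1.05,4],0],[[2,1.05,6],0],[[2,1.05,8],0],[[2,1.05,9],0],[[2,1.05,10],0],[[2,1.05,11],0],[[2,1.05,11.7],0],[[2,1.05,11.7],0],[[2,1.05,11.7],0]])

```text
t: 2.1
ee_pos: [444.2, -129.0, 114.3]
eef_rot: [-3.141, -0.001, 1.571]
force: [0.6, -0.2, 0.3]
gripper_width: 0.424
```

Run:
```python
from h import *
T,s=pose(); im=viewer.get_image("wrist"); cv2.imwrite("pics/w1.png",im)
print(s['ee_pos'],s['force'],s['gripper_width'],proj("wrist",[444,-129.4,133],T))
```

```text
[ 444.2 -129.   114.3] [ 0.6 -0.2  0.3] 0.4237676462017937 [282.9 298.4]
```

View pics/w1.png

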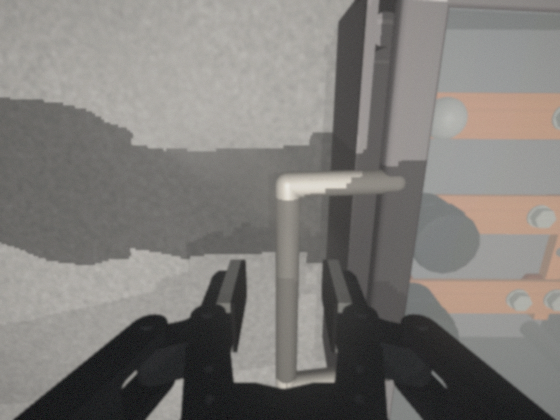

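The bar lies between the open fingers (column 286, fingers at 230 and 340). I'll close on it.

>>> servo_tool(series=[[[0,0,0],0],[[0,0,0],0],[[0,0,0],0],[[0,0,0],0],[[0,0,0],0],[[0,0,0],0],[[0,0,0],0],[[0,0,0],0],[[0,0,0],0],[[0,0,0],0]], hand=0, squeeze=30)

```text
t: 3.15
ee_pos: [445.4, -129.2, 114.8]
eef_rot: [3.139, -0.001, 1.571]
force: [5.9, -0.5, 1.0]
gripper_width: 0.101
```

>>> servo_tool(series=[[[0,0.25,-1.3],0],[[0,0.63,-2.56],0],[[0,1.1,-3.9],0],[[0,1.65,-5.28],0],[[0,2.3,-6.6],0],[[0,2.99,-7.86],0],[[0,3.8,-9.1],0],[[0,4.64,-10.25],0],[[0,4.64,-10.25],0],[[0,4.64,-10.25],0]])

```text
t: 4.15
ee_pos: [487.7, -129.4, 216.8]
eef_rot: [-3.135, -0.0, 1.571]
force: [-10.3, 0.5, 8.0]
gripper_width: 0.102
```

>>> servo_tool(series=[[[0,0.95,-1.15],0],[[0,1.93,-2.18],0],[[0,3.0,-3.2],0],[[0,4.1,-4.1],0],[[0,5.3,-4.95],0],[[0,6.5,-5.75],0],[[0,7.8,-6.45],0],[[0,9.07,-7.09],0],[[0,11.0,-7.85],0],[[0,13.0,-8.44],0]])

```text
t: 5.15
ee_pos: [617.0, -130.2, 304.8]
eef_rot: [-3.135, 0.002, 1.569]
force: [-10.2, -1.6, 26.2]
gripper_width: 0.102
```

>>> servo_tool(series=[[[0,0,0],0],[[0,0,0],0],[[0,0,0],0],[[0,0,0],0],[[0,0,0],0],[[0,0,0],0],[[0,0,0],0],[[0,0,0],0],[[0,0,0],0],[[0,0,0],0]])

```text
t: 6.15
ee_pos: [616.4, -130.2, 304.8]
eef_rot: [-3.134, 0.002, 1.569]
force: [0.3, -0.6, 5.0]
gripper_width: 0.102
```

>>> servo_tool(series=[[[0,0,0],0],[[0,0,0],0],[[0,0,0],0],[[0,0,0],0],[[0,0,-1],0],[[0,0,-2],0],[[0,0,-3.5],0],[[0,0,-5],0],[[0,0,-6],0],[[0,0,-6],0]], hand=3.6)

```text
t: 7.15
ee_pos: [617.6, -129.9, 367.0]
eef_rot: [-3.137, 0.003, 1.569]
force: [-0.1, -0.5, 0.7]
gripper_width: 0.423
```

Run:
```python
from h import *
a=viewer.get_image("scene");b=viewer.get_image("top")
cv2.imwrite("pics/s2.png",a);cv2.imwrite("pics/t2.png",b)
M=np.hstack([cv2.resize(a[90:240,190:340],None,fx=2.6,fy=2.6,interpolation=2),cv2.resize(b[160:310,250:400],None,fx=2.6,fy=2.6,interpolation=2)])
cv2.imwrite("pics/m2.png",M);print(telemetry.state()['ee_pos'])
```

```text
[ 616.9 -130.   364.8]
```

View pics/m2.png

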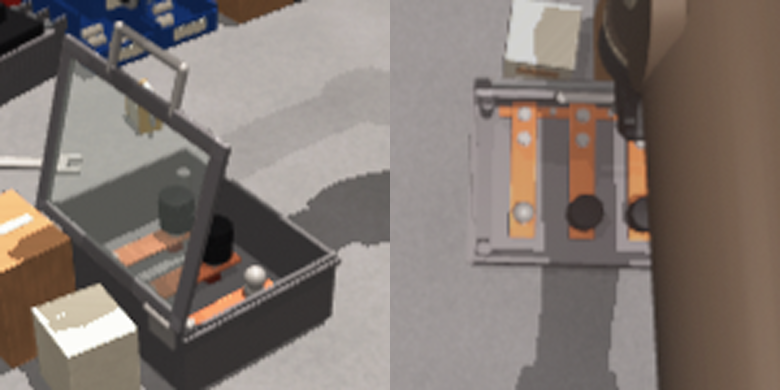

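The cover stands by itself at about 75°. The bare ball is at scene (288,195) and top (301,241.5). I'll go above the large cap.

>>> servo_tool(series=[[[46.7,-16.5,0],0],[[46.7,-16.5,0],0],[[46.7,-16.5,0],0],[[46.7,-16.5,0],0],[[46.7,-16.5,0],0],[[46.7,-16.5,0],0],[[46.7,-16.5,15],0],[[46.7,-16.5,15],0],[[46.7,-16.5,15],0],[[46.7,-16.5,15],0]], hand=7)

```text
t: 8.25
ee_pos: [462.7, 303.2, 241.3]
eef_rot: [-3.134, 0.003, 1.569]
force: [1.5, 0.9, 0.6]
gripper_width: 0.818
```

Run:
```python
from h import *
T,s=pose(); im=viewer.get_image("wrist"); cv2.imwrite("pics/w2.png",im)
print(s['ee_pos'],s['eef_rot'],proj("wrist",[452.5,337,42],T))
X=tri(ray("top",(301.2,241.3)),ray("scene",(287.9,194.8)));print("ball",X)
i=viewer.camera_info("scene")
a=cv2.imread("pics/s2.png"); 
for n,f,(x0,y0,x1,y1) in(("scene","s2",(278,184,300,204)),("top","t2",(294,234,309,249))):
  im=cv2.imread(f"pics/{f}.png")[y0:y1,x0:x1].astype(int)
  sat=im.max(2)-im.min(2); m=((sat<25)&(im.max(2)>110)).astype(np.uint8)
  c=max(cv2.findContours(m,0,1)[0],key=cv2.contourArea); r=cv2.minEnclosingCircle(c);print(n,r[0][0]+x0,r[0][1]+y0,r[1],plane(n,(r[0][0]+x0,r[0][1]+y0),48))
```

```text
[462.7 303.2 241.3] [-3.1  0.   1.6] [274.9 143.1]
ball (array([539.5, -60.3,  54.2]), [np.float64(0.5968851703834404), np.float64(0.596885170383439)])
scene 287.9375 195.0 4.062600135803223 [535.4 -65.6  48. ]
top 300.83333349227905 241.16666650772095 3.374842405319214 [540.1 -59.   48. ]
```

View pics/w2.png

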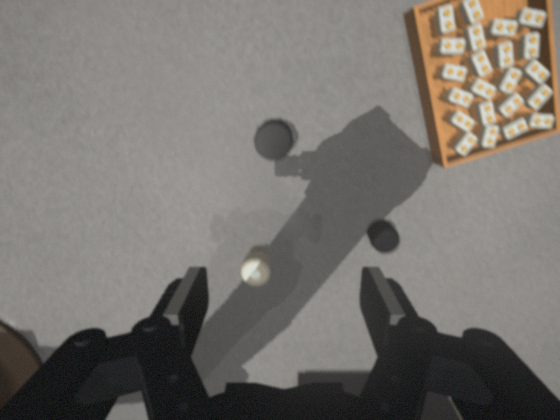

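The wrist view shows the large cap at (273,140), 2–3 px from the predicted spot. The fuse carrier is at (256,268) and the small cap at (383,237).

>>> servo_tool(series=[[[3.4,-1.0,3],0],[[3.4,-1.0,6],0],[[3.4,-1.0,9],0],[[3.4,-1.0,12],0],[[3.4,-1.0,13.5],0],[[3.4,-1.0,13.5],0],[[3.4,-1.0,13.5],0],[[3.4,-1.0,13.5],0],[[3.4,-1.0,13.5],0],[[3.4,-1.0,13.5],0]])

```text
t: 9.3
ee_pos: [445.3, 342.8, 102.9]
eef_rot: [-3.128, 0.001, 1.577]
force: [0.1, -0.0, 0.3]
gripper_width: 0.822
```

Run:
```python
from h import *
T,s=pose(); im=viewer.get_image("wrist"); cv2.imwrite("pics/w3.png",im)
print(s['ee_pos'],s['eef_rot'],proj("wrist",[452.5,337,42],T),proj("wrist",[452.5,337,0],T))
```

```text
[445.3 342.8 102.9] [-3.1  0.   1.6] [295.6 235.2] [294.5 213.3]
```

View pics/w3.png

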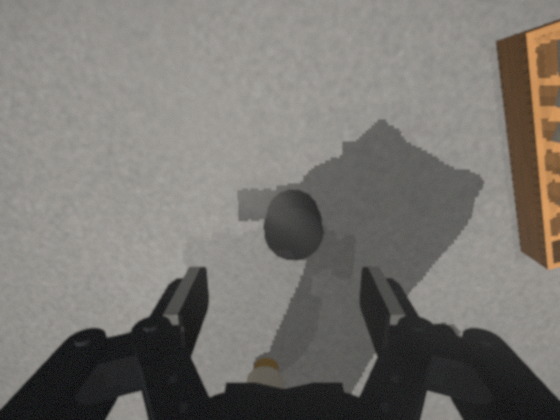

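The cap spans columns 264–323 and rows 190–260, centred at (293.5,225), which agrees with about (452,337). I'll descend around it.

>>> servo_tool(series=[[[-0.6,0.65,0],0],[[-0.6,0.65,1.5],0],[[-0.6,0.65,3],0],[[-0.6,0.65,4.5],0],[[-0.6,0.65,6],0],[[-0.6,0.65,7.5],0],[[-0.6,0.65,8.8],0],[[-0.6,0.65,9.7],0],[[-0.6,0.65,9.7],0],[[-0.6,0.65,9.7],0]])

```text
t: 10.35
ee_pos: [450.4, 336.9, 5.6]
eef_rot: [-3.128, 0.001, 1.577]
force: [-0.6, -0.0, 0.7]
gripper_width: 0.822
```

>>> servo_tool(series=[[[0,0,0],0],[[0,0,0],0],[[0,0,0],0],[[0,0,0],0],[[0,0,0],0],[[0,0,0],0],[[0,0,0],0],[[0,0,0],0],[[0,0,0],0],[[0,0,0],0]], hand=3.2, squeeze=60)

```text
t: 11.35
ee_pos: [451.0, 337.3, 6.5]
eef_rot: [-3.129, 0.0, 1.577]
force: [-0.9, 0.0, 6.3]
gripper_width: 0.448
```

>>> servo_tool(series=[[[0,0,-2],0],[[0,0,-6],0],[[0,0,-11],0],[[-4,1,-16],0],[[-8,2,-18],0],[[-13,3,-18],0],[[-18,4,-18],0],[[-23,5,-18],0],[[-27,6,-18],0],[[-27,6,-18],0]], squeeze=90)

```text
t: 12.35
ee_pos: [516.1, 59.3, 185.4]
eef_rot: [-3.129, 0.004, 1.566]
force: [0.7, -0.1, -1.0]
gripper_width: 0.446
```

>>> servo_tool(series=[[[-4,1,0],0],[[-8,2,0],0],[[-8,2.8,0],0],[[-8,2.8,0],0],[[-8,2.8,0],0],[[-8,2.8,0],0],[[-8,2.8,0],0],[[-8,2.8,0],0],[[-8,2.8,0],0],[[-8,2.8,0],0]])

```text
t: 13.35
ee_pos: [543.7, -20.6, 185.4]
eef_rot: [-3.129, 0.004, 1.567]
force: [0.1, 0.6, -1.0]
gripper_width: 0.445
```

Run:
```python
from h import *
T,s=pose(); im=viewer.get_image("wrist"); cv2.imwrite("pics/w4.png",im); np.save("pics/T4.npy",T)
print(s['t'],s['ee_pos'],s['eef_rot'],s['force'],s['gripper_width'],proj("wrist",[540,-59.3,48],T))
```

```text
13.35 [543.7 -20.6 185.4] [-3.1  0.   1.6] [ 0.1  0.6 -1. ] 0.4453925742794363 [281.5 233.7]
```

View pics/w4.png

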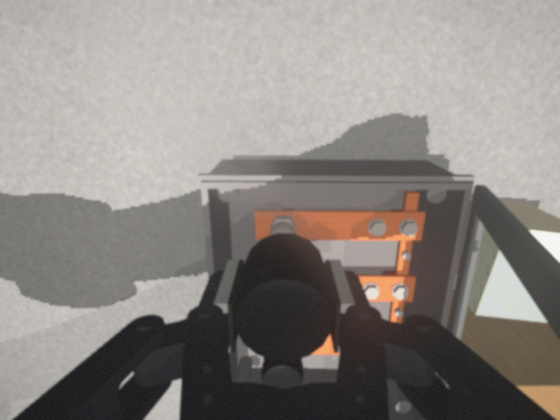

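The cap is held in the jaws. The bare ball at about (283,228) is half hidden behind it, so I'll move on towards −y for a clear look.

>>> servo_tool(series=[[[-3.9,-0.37,1],0],[[-3.9,-0.37,2],0],[[-3.9,-0.37,2],0],[[-3.9,-0.37,2],0],[[-3.9,-0.37,2],0],[[-3.9,-0.37,2],0],[[-3.9,-0.37,2],0],[[-3.9,-0.37,2],0],[[-3.9,-0.37,2],0],[[-3.9,-0.37,2],0]])

```text
t: 14.4
ee_pos: [539.6, -59.8, 165.6]
eef_rot: [-3.129, 0.004, 1.567]
force: [-0.3, 0.2, -0.4]
gripper_width: 0.447
```

Run:
```python
from h import *
T,s=pose(); im=viewer.get_image("wrist"); cv2.imwrite("pics/w5.png",im); np.save("pics/T5.npy",T)
p=proj("wrist",[540,-59.3,48],T)
off=T[:3,:3].T@(np.array([0,0,14.5+21]))
print(s['t'],s['ee_pos'],s['eef_rot'],p,"cap top pred",proj("wrist",s['ee_pos']+[0,0,35.5],T))
x,y=int(p[0]),int(p[1]);print(x-70,y-50)
c=im[y-50:y+150,x-70:x+70]; cv2.imwrite("pics/w5c.png",cv2.resize(c,None,fx=4,fy=3.0*4/3,interpolation=2)[:600])
```

```text
14.4 [539.6 -59.8 165.6] [-3.1  0.   1.6] [285.9 199.2] cap top pred [282.2 323.4]
215 149
```

View pics/w5c.png

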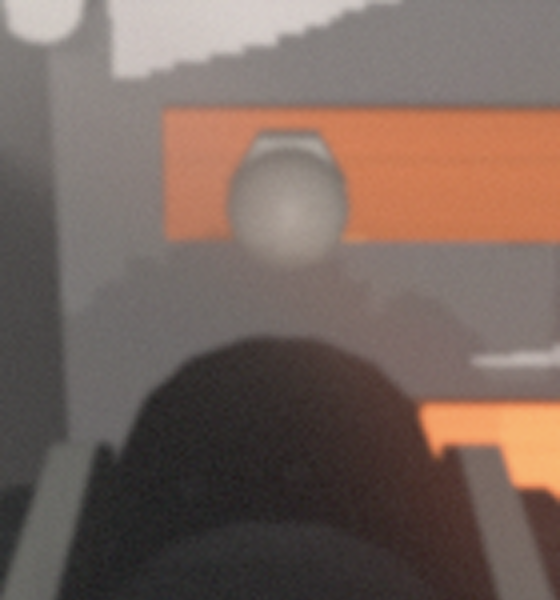

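The ball is clear at crop (288,208), i.e. pixel (286.6,200.6), about 1 px from the prediction. The cap's lower rim crest is at pixel (284,233).

Run:
```python
from h import *
T=np.load("pics/T5.npy")
b=(286.6,200.6)
print("ball wrist@48",plane("wrist",b,48,T),"tri w/ top",tri(ray("wrist",b,T),ray("top",(301,241.2))),"3",tri(ray("wrist",b,T),ray("top",(301,241.2)),ray("scene",(287.9,194.9))))
print("rim",plane("wrist",(284.1,232.9),159.1,T)-[0,20,0],"tcp",T[:3,3]-6.5*-T[:3,2]*-1, T[:3,2])
```

```text
ball wrist@48 [540.6 -60.5  48. ] tri w/ top (array([540.2, -59.6,  50.2]), [np.float64(0.42447949685832215), np.float64(0.4244794968580828)]) 3 (array([540.2, -59.2,  54.4]), [np.float64(0.8975732341749105), np.float64(0.829879299995909), np.float64(0.8916270319601314)])
rim [539.9 -60.5 159.1] tcp [539.7 -59.7 172.1] [-0. -0. -1.]
```

>>> servo_tool(series=[[[0.02,0.2,1.5],0],[[0.02,0.2,3],0],[[0.02,0.2,4.5],0],[[0.02,0.2,6],0],[[0.02,0.2,7.5],0],[[0.02,0.2,8.6],0],[[0.02,0.2,9.4],0],[[0.02,0.2,9.9],0],[[0.02,0.2,9.9],0],[[0.02,0.2,9.9],0]])

```text
t: 15.45
ee_pos: [540.7, -60.0, 67.0]
eef_rot: [-3.13, 0.004, 1.567]
force: [-0.1, -1.1, 0.4]
gripper_width: 0.444
```

Run:
```python
from h import *
T,s=pose(); im=viewer.get_image("wrist"); cv2.imwrite("pics/w6.png",im); np.save("pics/T6.npy",T)
p=proj("wrist",[540.6,-60.5,48],T)
print(s['t'],s['ee_pos'],s['eef_rot'],s['force'],p)
x,y=int(p[0]),int(p[1]);print(x-70,y-60)
c=im[y-60:y+60,x-70:x+70]; cv2.imwrite("pics/w6c.png",cv2.resize(c,None,fx=4,fy=4,interpolation=2))
```

```text
15.45 [540.7 -60.   67. ] [-3.1  0.   1.6] [-0.1 -1.1  0.4] [283.7 257.5]
213 197
```

View pics/w6c.png

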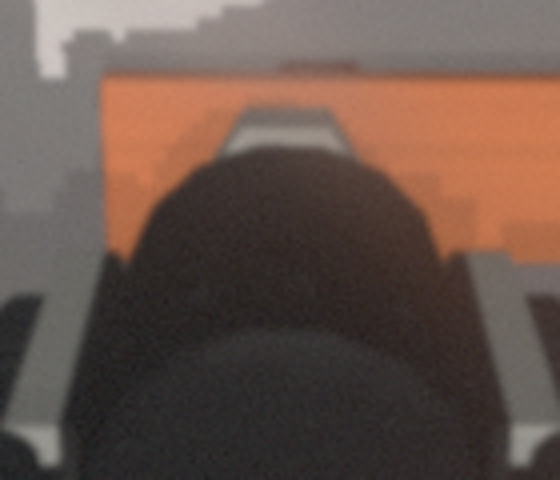

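The cap is directly over the stud, with its crest at crop column 284 against the hex base at 289 (under 1 mm off). I'll press down slowly.

>>> servo_tool(series=[[[0,0.07,0.3],0],[[0,0.07,0.6],0],[[0,0.07,0.9],0],[[0,0.07,1.2],0],[[0,0.08,1.5],0],[[0,0.08,1.8],0],[[0,0.08,2.1],0],[[0,0.08,2.4],0],[[0,0.08,2.5],0],[[0,0.08,2.5],0]])

```text
t: 16.5
ee_pos: [541.2, -60.1, 42.3]
eef_rot: [-3.13, 0.005, 1.567]
force: [-3.3, -0.7, 2.8]
gripper_width: 0.444
```

>>> servo_tool(series=[[[0,0,0.1],0],[[0,0,0.15],0],[[0,0,0.2],0],[[0,0,0.25],0],[[0,0,0.3],0],[[0,0,0.3],0],[[0,0,0.3],0],[[0,0,0.3],0],[[0,0,0.3],0],[[0,0,0.3],0]])

```text
t: 17.5
ee_pos: [541.3, -60.2, 41.8]
eef_rot: [-3.13, 0.006, 1.566]
force: [-11.3, -0.2, 28.0]
gripper_width: 0.445
```

>>> servo_tool(series=[[[0,-0.05,0.25],0],[[0,-0.1,0.25],0],[[0,-0.1,0.25],0],[[0,-0.1,0.25],0],[[0,-0.1,0.25],0],[[0,-0.1,0.25],0],[[0,-0.1,0.25],0],[[0,-0.1,0.25],0],[[0,-0.1,0.25],0],[[0,-0.1,0.25],0]])

```text
t: 18.5
ee_pos: [541.2, -60.2, 41.8]
eef_rot: [-3.133, 0.008, 1.567]
force: [-8.4, -0.4, 26.1]
gripper_width: 0.443
```

Run:
```python
from h import *
T,s=pose(); a=viewer.get_image("scene"); w=viewer.get_image("wrist")
print(s['t'],s['ee_pos'],s['eef_rot'],s['force'],s['torque'])
M=np.hstack([cv2.resize(a[70:230,190:350],(400,400),interpolation=2),cv2.resize(w[180:380,183:383],(400,400),interpolation=2)])
cv2.imwrite("pics/m7.png",M)
```

```text
18.5 [541.2 -60.2  41.8] [-3.1  0.   1.6] [-8.4 -0.4 26.1] [-0.1  1.9 -0. ]
```

View pics/m7.png

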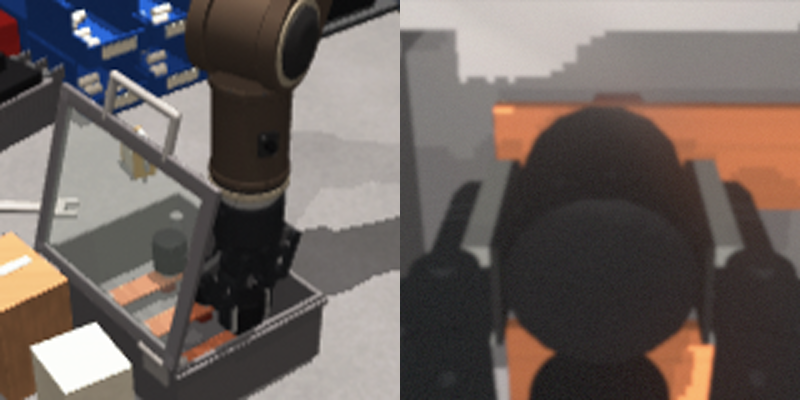

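The cover still stands. The cap sits over the stud and its top rim is at the same wrist row as before pressing (280 against 279.5), so it has not slipped in the grip. The push is steady at 26 N at home height.

```bash
python3 -c "
from bench import workorder,telemetry
s=telemetry.state();print(s['t'],s['ee_pos'],s['force'],s['gripper_width']);print(workorder.finish_job())"
```

```text
18.6 [541.28162677 -60.17688702  41.84863656] [-8.80892209 -0.54458966 24.17649106] 0.4462824774588922
the job is handed in; nothing more can be done
None
```

The job is handed in at 18.6 s of the 72 s allowed; no verdict is reported. I raised the cover by its handle to about 75° and let go. I then pressed the larger cap onto the bare ball, the stud at the box's left (+y) end, and finished still gripping it and pushing down.

- **Cover:** it stood by itself in both later pictures. The roughly 75° comes from the handle position when I let go; the handle's height alone gave nearer 80°. Both readings are inside the 63–87° band.
- **Cap home:** the cap's centre works out at about 56.3 mm above the bench, against 57 mm expected for fully home. Its top rim was at the same wrist-image row before and after pressing, so it had not slipped in the fingers.
- **Push:** the last reading was about 24 N downward. A sideways push of about 9 N remained, and a 1 mm shift only brought it down from 11 N.
- **Ball height:** the two clearest views put the ball 50 mm above the bench. Adding the scene camera gave 54 mm, against 48 mm stated. I used 48 mm, and the height at which the cap stopped agreed with it.
- **Bystanders:** I touched none as far as I know, but I did not measure them again at the end.

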